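Lock the tow coupling's hitch pin with its spring clip

TASK

Take the spring clip by its orange grip off the blue hanger and lock the hitch pin of the red tow coupling with it: push the clip's straight leg through the hole across the pin's end until the sprung leg snaps over the pin and hugs it, fully home. Let go of the clip and leave the spray can, wrench and screwdriver where they are.

Things in the scene. Friction and masses are not known exactly. Their poses are not given: they have to be found in the camera images.
- clip_grip (a point): Centre of the spring clip's orange grip: 36 mm (x) by 16 (y) by 48 (z). The clip is a hair pin cotter of 6 mm wire, 155 mm long, 0.115 kg. Its axes: z along the straight leg, from tip to grip; y the normal of the flat clip; x from the straight leg to the sprung leg. It starts hanging in the hanger, z up, the grip's underside resting on the hanger's top.
- clip_seat (a point): Point on the straight leg's centre line, 66 mm below the grip's centre (clip -z) and 8 mm to its -x side, level with the sprung leg's bulge; same axes as clip_grip. With the clip home it lies at the middle of the pin's hole, some 2 mm off towards clip +x, since the spring draws the leg against the hole's wall.
- clip_tip (a point): Rounded tip of the straight leg, 63 mm from clip_seat along clip -z; same axes. The sprung leg's flared tip lies 24 mm higher and 19 mm to the +x side. The legs reach 105 mm below the grip's underside.
- bow (a joint): Opening of the sprung leg about its root in the grip (rad): 0 closed, on its stop, at most 0.22. It opens about 0.12 to ride over the pin and springs back to nearly 0 once it has snapped over. Pushing home takes about 10 to 20 N along the leg; beyond home a tight waist stops it.
- hole (a point): Middle of the pin's cross hole, on the pin's axis, 125 mm above the bench; hole 10 to 11 mm wide, in a groove that funnels to it. y: along the pin, towards the coupling. z: out of the hole's upper mouth, 25 to 44 degrees from vertical, leaning to the robot's side. The clip goes in along -z with its y along this y, either way round (sprung leg on either side).
- pin (a joint): Turn of the steel hitch pin about its own axis (rad), different at each start. Pin 32 mm in diameter, level, sticking 42 mm out of the red cheek, the hole 30 mm from the cheek. It fits stiffly and does not turn under the push.
- slot (a point): Centre of the slot in the hanger's top face. Blue fixed stand, level top plate 80 mm (x) by 56 (y), 8 mm thick, top 125 mm above the bench. Slot 31 mm along x, 10 mm along y; the clip's legs hang through it, clip y along slot y: lift straight up by more than 105 mm to get clear.
- coupling: Red tow coupling bolted to the bench: base 150 by 130 mm, two red cheeks, rounded 32 mm about the pin's axis and 157 mm tall, a yellow drawbar on the side away from the robot. Origin on the bench; the hole is 46 mm to its -y side, 125 mm up.
- spray_can: Green can, 60 mm diameter, 160 mm tall, standing; origin at the centre of its foot. Leave alone.
- wrench: Steel wrench lying on the bench. Leave alone.
- screwdriver: Screwdriver lying on the bench. Leave alone.
Mind the look-alikes: they are no part of the job. What is shaped like the part that bears clip_grip but white is not meant.

How it is judged:
By the outcome, as a careful person would: the job done as asked, in the order asked, and still so for the second after the job is handed in, with the robot touching nothing.
It also fails if it takes over 45 s, if anything falls off the work surface, if the arm or the gripper's body presses on something with over 40 N, if the wrist force passes 120 N, or if a joint passes its speed limit or range.

ROBOT

A 6-joint arm with a two-finger parallel gripper is mounted at the origin on the work surface. World frame = base frame: x ahead of the robot, y to its left, z up, the work surface at z = 0. Lengths are in m, angles in rad, forces in N, time in s.
With the tool pointing down it reaches from about 0.225 to 0.875 m from the base axis. Payload 3.4 kg.
Tool frame: the origin (TCP) lies between the finger pads; the fingertips stand 25 mm ahead of it and the grasp point (between the pads) lies 6 mm ahead of it; z points along the fingers, y is the line along which they close (so a half turn about z gives the same grasp; the last joint's range is limited). The gripper opens to 85 mm and grips with 20 to 120 N. Pads are 22 mm wide; open, the fingers measure 114 mm over their backs; the gripper's body (76 mm by 85 mm) begins 54 mm behind the grasp point. The pads swing forward as they close: fully open they stand 13 mm farther back than shut.
Start: joints at [-1.386, 0.276, 1.505, -0, 1.361, -0.121], TCP at [0.173, -0.548, 0.256] pointing down, gripper open.
Joint ranges: [-2.89, 2.89], [-0.75, 2.08], [0.22, 2.7], [-1.18, 4.32], [0.11, 2.71], [-2.7, 2.7]. Speed limits (rad/s): [2.57, 2.57, 3.14, 3.14, 3.14, 3.14].

INTERFACE

Orientations are given as a unit quaternion [w, x, y, z].
In Python, from rig import manip, cams, ticket gives the robot as it stands.
- The arm moves only by the tool step_arm, never from a script. Its argument "increments" is a list of rows, each an object with "dp": the shift along the world's x, y, z each as a share of 0.2 m, from -1 to 1, a list of three; "yaw": the turn about the world's z as a share of 0.15 rad, from -1 to 1; "grip": the opening, from 0 (shut) to 1 (fully open). In form: [{"dp": [tx, ty, tz], "yaw": yaw, "grip": grip}, ...]. A call has 1 to 5 rows; each row shifts and turns the commanded pose from where the row before left it; what a row does not reach is not made up. A row lasts 1/8 s, in which the tool goes at most 62.5 mm and 10.7 degrees, less where a joint would pass 70% of its speed; a pose out of reach is approached as far as the arm can. A call with a number of a shift or a turn outside -1 to 1 is refused whole. A call with a gripper value outside its range is refused whole. The fingers move at their own pace and stop on an object; "squeeze" is the grip in N (left out, the last holds). Time passes only in rows, so rows that do not move let the fingers close. It gives the time, the measured TCP pose, the force, the opening and the grip force at its end, in the units of the state.
- manip.get_state(): the state, without advancing time (a new reading comes with each control period).
- cams.get_image(name): name is "side" or "top"; returns the picture (480x640x3 uint8, blue, green, red); there is no depth.
- cams.get_calibration(name): a dict with "fx", "fy", "cx", "cy" (pixels), "extrinsics" (4x4, takes a point from camera to world coordinates). Camera axes: x right, y up, looking along -z (the intrinsics and any distortion apply to the point x, -y, -z); pixel columns grow to the right and rows downward; lengths in m; the calibration is good to about 2 mm. A picture is of the moment at which its call begins. get_calibration takes no time and is no camera call.
- ticket.sign_off(): hands the job in; it is judged then, once.
The state is a dict: "clock": time; "qpos": joint angles; "qd": joint speeds; "effort": joint torques, N m; "position": TCP position; "ee_rot": TCP orientation; "contact_force": force on the tool from outside, world axes, zero at the start; "moment": the same for the moment, N m; "width": finger opening in m; "gripper_force": force on a finger pad.
Only numpy, scipy, OpenCV 4.12 (cv2) and the standard library are available. Lean on these libraries where they do the work, as an engineer would, in place of code of your own. Each camera call takes 0.05 s, during which the arm holds its last target. There are 200 camera calls.

## Working session

There is one attempt and no reset: what is moved stays moved. The work goes in short steps, Python scripts to look and compute and a tool call to move; the robot and the scene stay as the last step left them, time stands still between calls to the robot, and variables do not carry over. Pictures are saved under pics/ and viewed, at most 10 in all, crops included, and the job is handed in when it is done.

Besides the shell and the picture viewer there is one more tool, called as name([rows], argument=value, ...), one row to a line, values as JSON. step_arm: Moves the arm, as the interface text tells. Shift numbers are shares of 0.2 m and turn numbers shares of 0.15 rad, none past 1 either way. Its arguments: {"type":"object","properties":{"increments":{"type":"array"},"squeeze":{"type":"number"}},"required":["increments"]}

```bash
mkdir -p pics; ls
cat > h.py <<'E'
import numpy as np, cv2
from rig import manip, cams, ticket
def proj(c,P):
    E=np.array(c['extrinsics']); p=(np.atleast_2d(P)-E[:3,3])@E[:3,:3]
    return np.c_[c['cx']+c['fx']*p[:,0]/-p[:,2], c['cy']+c['fy']*p[:,1]/p[:,2]]
def ray(c,u,v):
    E=np.array(c['extrinsics']); d=E[:3,:3]@np.array([(u-c['cx'])/c['fx'],-(v-c['cy'])/c['fy'],-1])
    return E[:3,3],d/np.linalg.norm(d)
def atz(c,u,v,z):
    o,d=ray(c,u,v); return o+d*(z-o[2])/d[2]
def tri(c1,uv1,c2,uv2):
    o1,d1=ray(c1,*uv1);o2,d2=ray(c2,*uv2)
    s=np.linalg.lstsq(np.c_[d1,-d2],o2-o1,rcond=None)[0]
    a,b=o1+s[0]*d1,o2+s[1]*d2; return (a+b)/2,np.linalg.norm(a-b)
E
python3 - <<'E'
from h import *
for n in('top','side'):
    cv2.imwrite(f'pics/{n}0.png',cams.get_image(n)); c=cams.get_calibration(n); print(n,{k:np.round(v,3).tolist() if not isinstance(v,str) else v for k,v in c.items()})
s=manip.get_state(); print(s)
E
```

```text
pics
top {'fx': 533.637, 'fy': 533.637, 'cx': 312.19, 'cy': 239.878, 'extrinsics': [[0.006, 0.997, -0.075, 0.469], [-1.0, 0.005, -0.013, 0.022], [-0.013, 0.075, 0.997, 1.348], [0.0, 0.0, 0.0, 1.0]]}
side {'fx': 536.958, 'fy': 536.958, 'cx': 317.816, 'cy': 243.498, 'extrinsics': [[0.987, 0.096, -0.125, 0.435], [-0.157, 0.684, -0.713, -0.854], [0.017, 0.724, 0.69, 0.961], [0.0, 0.0, 0.0, 1.0]]}
{'clock': 0.1, 'qpos': array([-1.38598914e+00,  2.76520286e-01,  1.50604533e+00,  1.76766661e-05,
        1.36071425e+00, -1.21008366e-01]), 'qd': array([-0.00024901, -0.00263395, -0.0038964 , -0.00028169, -0.00327738,
       -0.00114949]), 'effort': array([ 1.03769577e-03, -4.17700052e+01, -2.46405244e+01, -2.67954056e-04,
        5.85230417e-03, -6.93360377e-06]), 'position': array([ 0.17302776, -0.54787312,  0.25551727]), 'ee_rot': array([-8.43452163e-04,  9.88332296e-01,  1.52310741e-01, -1.82679048e-05]), 'contact_force': array([-0.51228242,  0.06904964, -0.0136831 ]), 'moment': array([-0.00115214,  0.07624804, -0.0214729 ]), 'gripper_force': 0.0, 'width': 0.08494348520612462}
```

View pics/top0.png

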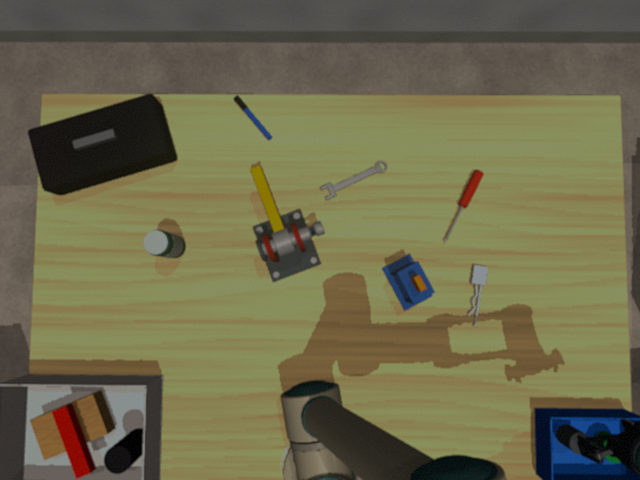

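View pics/side0.png

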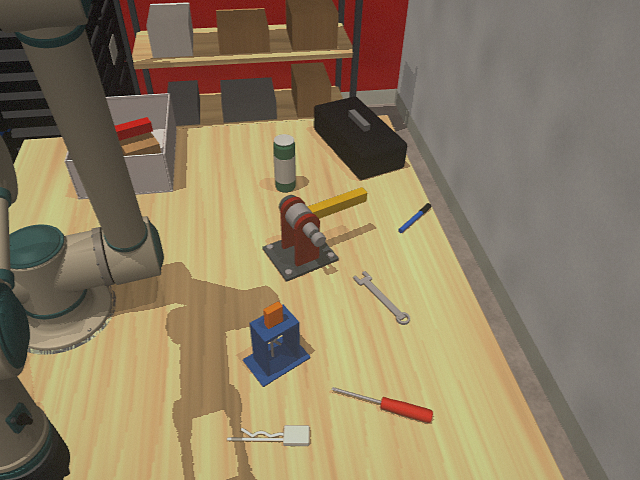

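The top view shows the orange grip at about (420,284) on the hanger, and the coupling's pin end at (318,229). In the side view the grip is at (273,316) and the pin end at (320,238). I'll zoom in on both.

Run:
```python
from h import *
t=cv2.imread('pics/top0.png');s=cv2.imread('pics/side0.png')
def crop(i,u,v,w,h,k): return cv2.resize(i[v:v+h,u:u+w],None,fx=k,fy=k,interpolation=cv2.INTER_CUBIC)
# each 66x50 px -> 400x300 (k=6)
a=[crop(t,265,205,66,50,6),crop(t,375,255,66,50,6),crop(s,275,190,66,50,6),crop(s,242,298,66,50,6)]
cv2.imwrite('pics/z1.png',np.vstack([np.hstack(a[:2]),np.hstack(a[2:])]))
```

```text
(no output)
```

View pics/z1.png

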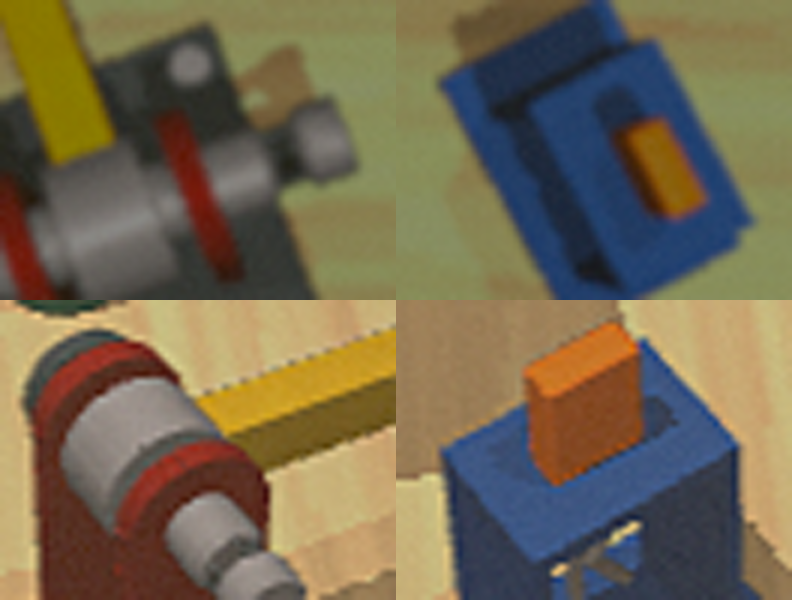

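Run:
```python
from h import *
t=np.mean([cams.get_image('top').astype(float) for _ in range(10)],0);s=np.mean([cams.get_image('side').astype(float) for _ in range(10)],0)
np.savez('avg.npz',t=t,s=s)
def crop(i,u,v,w,h,k):
    c=cv2.resize(i[v:v+h,u:u+w],None,fx=k,fy=k,interpolation=cv2.INTER_CUBIC); return np.clip((c-c.min())*255/(c.max()-c.min()),0,255).astype(np.uint8)
a=[crop(t,296,212,40,30,10),crop(s,296,214,40,30,10),crop(t,262,205,66,50,6)[:300,:396],crop(s,255,322,40,30,10)]
a=[cv2.resize(x,(400,300)) for x in a]
cv2.imwrite('pics/z2.png',np.vstack([np.hstack(a[:2]),np.hstack(a[2:])]))
ct,cs=cams.get_calibration('top'),cams.get_calibration('side')
from scipy.optimize import least_squares
gt=np.array([(640,122),(668,118),(706,190),(680,218)],float); 
T=lambda X,Y:(375+(X-396)/6-.4,255+Y/6-.4); S=lambda X,Y:(242+(X-396)/6-.4,298+(Y-300)/6-.4)
for nm,X,Y,z in [('hangL',530,100,.125),('hangT',655,42,.125),('hangR',752,225,.125),('gripTR',668,118,.173),('gripR',706,190,.173),('gripB',680,218,.173)]: print(nm,atz(ct,*T(X,Y),z).round(4))
for nm,X,Y,z in [('hangL',440,450,.125),('hangFront',535,560,.125),('hangR',740,445,.125),('gL',525,368,.173),('gF',548,398,.173),('gR',640,352,.173),('gBk',612,322,.173),('gFbot',558,487,.125),('gRbot',642,440,.125)]: print('s',nm,atz(cs,*S(X,Y),z).round(4))
```

```text
hangL [ 0.4902 -0.1559  0.125 ]
hangT [ 0.5125 -0.2036  0.125 ]
hangR [ 0.4434 -0.2397  0.125 ]
gripTR [ 0.4831 -0.1992  0.173 ]
gripR [ 0.457  -0.2128  0.173 ]
gripB [ 0.4468 -0.2033  0.173 ]
s hangL [ 0.4187 -0.1924  0.125 ]
s hangFront [ 0.4455 -0.2402  0.125 ]
s hangR [ 0.5154 -0.2044  0.125 ]
s gL [ 0.4481 -0.2019  0.173 ]
s gF [ 0.4541 -0.2149  0.173 ]
s gR [ 0.4844 -0.2006  0.173 ]
s gBk [ 0.477  -0.1871  0.173 ]
s gFbot [ 0.4552 -0.2128  0.125 ]
s gRbot [ 0.484  -0.1977  0.125 ]
```

View pics/z2.png

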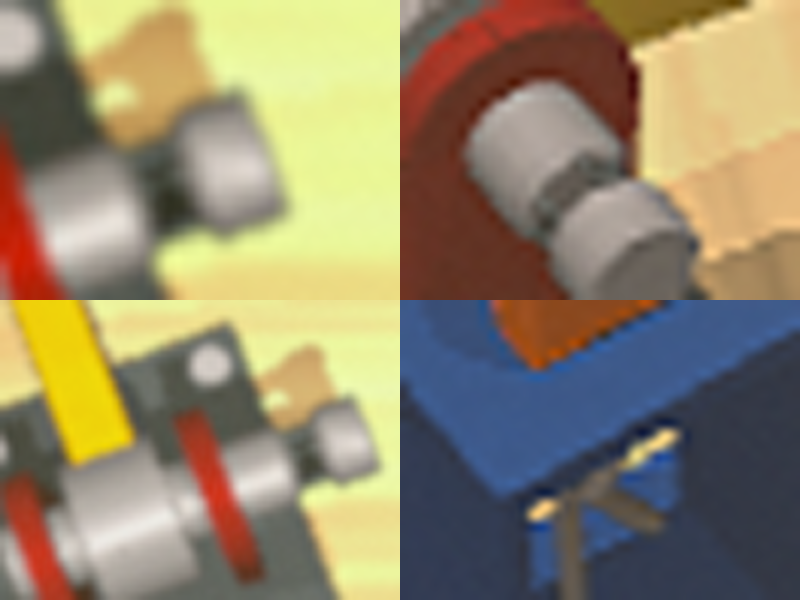

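The shadow, neck and groove of the pin are visible, and the straight leg is at clip −x, on the left in the side view. I'll enlarge the neck to read the pin's turn.

Run:
```python
from h import *
d=np.load('avg.npz')
def crop(i,u,v,w,h,k):
    c=cv2.resize(i[v:v+h,u:u+w],None,fx=k,fy=k,interpolation=cv2.INTER_LANCZOS4); return np.clip(255*(np.clip(c,0,230)/230)**.6,0,255).astype(np.uint8)
a=np.hstack([crop(d['t'],302,214,25,30,16),crop(d['s'],302,218,25,30,16)])
cv2.imwrite('pics/z3.png',a); print(a.shape)
```

```text
(480, 800, 3)
```

View pics/z3.png

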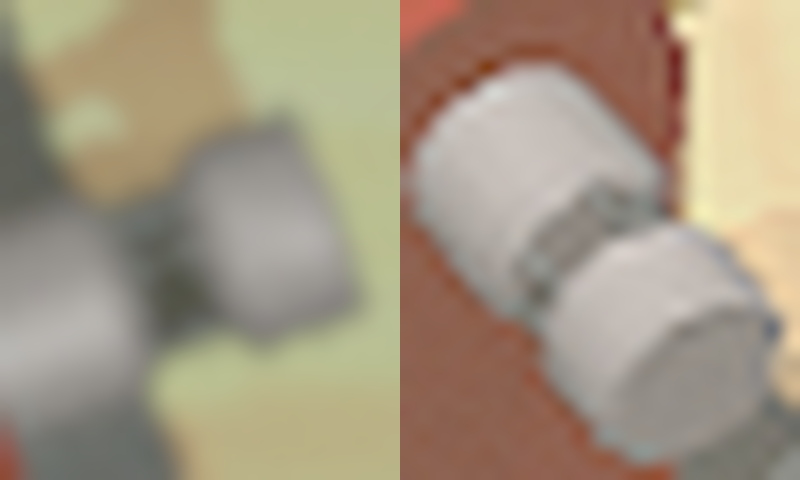

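Run:
```python
from h import *
ct,cs=cams.get_calibration('top'),cams.get_calibration('side')
T=lambda X,Y:(302+X/16-.47,214+Y/16-.47); S=lambda X,Y:(302+(X-400)/16-.47,218+Y/16-.47)
A=lambda nm,p:print(nm,p.round(4))
# top: neck & end edge at z .125
A('end edge far',atz(ct,*T(290,112),.125));A('end edge near',atz(ct,*T(362,302),.125))
A('neck far',atz(ct,*T(150,195),.125));A('neck near',atz(ct,*T(195,335),.125)); A('dark',atz(ct,*T(180,290),.137))
A('endsec far-in',atz(ct,*T(190,150),.125));A('endsec near-in',atz(ct,*T(262,345),.125))
A('cheek-side near',atz(ct,*T(150,365),.125));
# side: end face ellipse centre, at z=.125
A('endface ctr side',atz(cs,*S(692,378),.125))
A('spot',atz(ct,*T(90,125),0))
for q in[(40,80),(95,205),(245,100),(212,0)]: A('shadow %s'%(q,),atz(ct,*T(*q),0))
# yellow drawbar edges, z unknown; coupling base corners z~0.01
for q in[(253,241),(305,210),(320,262),(275,280)]: A('base',atz(ct,*q,.01))
```

```text
end edge far [0.6058 0.0211 0.125 ]
end edge near [0.5783 0.0106 0.125 ]
neck far [0.5936 0.0412 0.125 ]
neck near [0.5735 0.0346 0.125 ]
dark [0.5789 0.0367 0.137 ]
endsec far-in [0.6002 0.0355 0.125 ]
endsec near-in [0.5721 0.025  0.125 ]
cheek-side near [0.5691 0.0411 0.125 ]
endface ctr side [0.5923 0.0164 0.125 ]
spot [0.6175 0.0528 0.    ]
shadow (40, 80) [0.6246 0.0608 0.    ]
shadow (95, 205) [0.6047 0.0519 0.    ]
shadow (245, 100) [0.6216 0.0283 0.    ]
shadow (212, 0) [0.6375 0.0336 0.    ]
base [0.5659 0.1886 0.01  ]
base [0.6451 0.0583 0.01  ]
base [0.5141 0.0197 0.01  ]
base [0.4684 0.132  0.01  ]
```

Run:
```python
from h import *
ct,cs=cams.get_calibration('top'),cams.get_calibration('side')
d=np.load('avg.npz');t=d['t'];s=d['s']
b,g,r=[t[...,i] for i in range(3)]
m=(r>1.8*g)&(r>1.8*b)&(r>70)
for v in range(218,256):
    x=np.where(m[v,280:312])[0]
    if len(x): print(v,280+x.min(),280+x.max(),end=' | ')
out=np.array([.357,-.934,0]);e=np.array([.592,.0158,.125])
for q in[(299.5,236.7)]:
    p=atz(ct,*q,.157); print(p.round(4),(e-p)@out)
b,g,r=[s[...,i] for i in range(3)]
# side view: project predicted model with end e, holes at 12 and 24 mm from the end
for k in(0,.012,.0236,.042,.06): print(k,proj(cs,e-out*k).round(1),proj(ct,e-out*k).round(1), proj(cs,e-out*k+[0,0,.016]).round(1))
```

```text
225 292 295 | 226 292 296 | 227 292 296 | 228 292 297 | 229 292 297 | 230 292 297 | 231 293 297 | 232 293 298 | 233 294 298 | 234 294 298 | 235 295 299 | 236 295 299 | 237 295 299 | 238 296 300 | 239 296 300 | 240 297 301 | 241 297 301 | 242 297 302 | 243 298 302 | 244 298 303 | 245 298 303 | 246 299 303 | 247 299 303 | 248 300 301 | [0.5655 0.0661 0.157 ] 0.05641874784079415
0 [[319.7 241.4]] [[321.9 226.5]] [[319.8 236.2]]
0.012 [[317.1 238.2]] [[317.1 228.3]] [[317.2 233. ]]
0.0236 [[314.5 235.2]] [[312.3 230.1]] [[314.6 230. ]]
0.042 [[310.6 230.4]] [[304.9 232.9]] [[310.7 225.3]]
0.06 [[306.8 225.9]] [[297.5 235.6]] [[306.8 220.7]]
```

Run:
```python
from h import *
ct,cs=cams.get_calibration('top'),cams.get_calibration('side')
d=np.load('avg.npz')
H=np.array([.5836,.0378,.125]);o=np.array([.3486,-.937,0]);h=np.array([.937,.3486,0])
def rect(img,c,org,ex,ey,a,bb,n=4):
    X,Y=np.meshgrid(np.arange(a[0],a[1],1/n),np.arange(bb[1],bb[0],-1/n))
    P=org+(X[...,None]*ex+Y[...,None]*ey)/1000
    uv=proj(c,P.reshape(-1,3)).reshape(*X.shape,2).astype(np.float32)
    return cv2.remap(img.astype(np.float32),uv[...,0],uv[...,1],cv2.INTER_CUBIC)
f=lambda c:np.clip(255*(np.clip(c,0,230)/230)**.6,0,255).astype(np.uint8)
G=rect(d['t'],ct,np.array([H[0],H[1],0]),o,h,(-25,35),(0,70))
N=rect(d['t'],ct,H+[0,0,.008],o,h,(-35,30),(-30,30))
v=np.array([.0,-.0,1]) ; 
cam=np.array(cs['extrinsics'])[:3,3]; w=cam-H; w/=np.linalg.norm(w)
q=np.cross(o,w); q/=np.linalg.norm(q)   # perp to axis and to view
if q@h<0:q=-q
print('q(h,z):',q@h,q[2],' view elev in h,z:',w@h,w[2],w@o)
S=rect(d['s'],cs,H+ (w-(w@o)*o)/np.linalg.norm(w-(w@o)*o)*.010,o,q,(-35,30),(-30,30))
ims=[f(x) for x in(G,N,S)]; hh=max(x.shape[0] for x in ims)
cv2.imwrite('pics/z4.png',np.hstack([cv2.copyMakeBorder(x,0,hh-x.shape[0],0,6,cv2.BORDER_CONSTANT) for x in ims]))
print([x.shape for x in ims])
g=G.mean(2)
print('ground perp profile at neck (axis -3..3):',[int(g[int((70-p)*4)-2:int((70-p)*4)+2,(22*4):(28*4)].mean()) for p in range(2,69,2)])
print('end section axis 10..20:',[int(g[int((70-p)*4)-2:int((70-p)*4)+2,(35*4):(45*4)].mean()) for p in range(2,69,2)])
```

```text
q(h,z): 0.8802549267920026 0.4740850493058871  view elev in h,z: -0.3654488818695064 0.678890875754995 0.6366159489351794
[(280, 240, 3), (240, 260, 3), (240, 260, 3)]
ground perp profile at neck (axis -3..3): [41, 36, 35, 36, 41, 46, 45, 45, 51, 55, 58, 67, 79, 85, 87, 92, 103, 115, 117, 110, 101, 94, 93, 95, 105, 116, 122, 122, 121, 120, 121, 120, 119, 116]
end section axis 10..20: [94, 101, 107, 112, 113, 112, 108, 104, 98, 93, 87, 78, 70, 71, 82, 92, 96, 96, 95, 95, 94, 93, 91, 89, 88, 90, 101, 114, 120, 120, 117, 116, 116, 116]
```

View pics/z4.png

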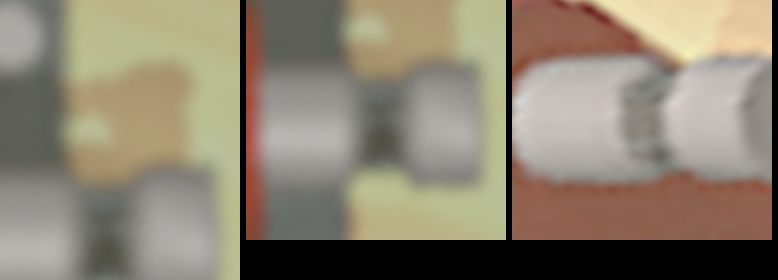

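Run:
```python
from h import *
ct,cs=cams.get_calibration('top'),cams.get_calibration('side')
d=np.load('avg.npz')
H=np.array([.5836,.0378,.125]);o=np.array([.3486,-.937,0]);h=np.array([.937,.3486,0])
def prof(img,c,org,ex,ey,axs,ps):
    P=org+(np.array(axs)[None,:,None]*ex+np.array(ps)[:,None,None]*ey)/1000
    uv=proj(c,P.reshape(-1,3)).reshape(len(ps),len(axs),2).astype(np.float32)
    return cv2.remap(img.astype(np.float32),uv[...,0],uv[...,1],cv2.INTER_LINEAR)
for nm,im,c in(('top',d['t'],ct),('side',d['s'],cs)):
    w=np.array(c['extrinsics'])[:3,3]-H; w-=(w@o)*o; w/=np.linalg.norm(w)
    q=np.cross(o,w); q*=np.sign(q@h)
    print(nm,'lean of view deg',np.degrees(np.arctan2(-w@h,w[2])))
    ps=np.arange(-22,23,2)
    for off in ((0,.010) if nm=='side' else (.01,)):
        A=prof(im,c,H+w*off,o,q,np.arange(-12,13,3),ps)
        print('off',off,'axial -12..12, rows perp'); 
        for p,r in zip(ps,A): print(p,r.mean(1).astype(int), r[4].astype(int))
```

```text
top lean of view deg 5.265026336483203
off 0.01 axial -12..12, rows perp
-22 [ 54  78 108 116 116 116 117 118 120] [ 82 131 136]
-20 [ 58  86 115 120 120 119 118 119 121] [ 86 137 136]
-18 [ 61  91 118 123 122 122 114 112 115] [ 90 141 136]
-16 [ 66  91 116 122 120 118 103  93  97] [ 88 139 132]
-14 [ 75  85 103 109 108 103  85  79  79] [ 81 125 119]
-12 [86 80 81 82 83 81 72 78 82] [67 94 89]
-10 [98 80 62 56 59 61 72 86 91] [52 64 60]
-8 [108  84  53  40  43  49  75  93  99] [39 45 44]
-6 [117  89  55  34  35  49  79 101 106] [31 38 37]
-4 [122  94  59  36  33  50  80 106 114] [28 36 35]
-2 [120  95  60  40  36  53  83 107 118] [32 39 38]
0 [112  90  62  44  44  59  85 107 118] [40 47 45]
2 [103  86  62  46  45  61  83 105 115] [41 48 46]
4 [ 96  81  59  45  45  56  79 102 109] [42 48 46]
6 [ 90  78  61  51  50  57  77  96 102] [47 52 50]
8 [85 75 62 56 55 59 75 91 95] [52 57 56]
10 [78 70 64 61 59 62 70 83 87] [49 62 67]
12 [67 67 71 72 71 70 68 74 76] [50 75 89]
14 [55 65 80 82 82 81 74 70 71] [ 54  86 106]
16 [47 65 82 86 88 88 84 79 76] [ 57  92 114]
18 [46 69 88 90 92 92 93 90
[... 1900 characters left out ...]
 137 135] [73 80 84]
-2 [138 122  83  80  77 107 141 140 139] [70 77 84]
0 [145 123  89  79  75 112 145 144 142] [68 75 81]
2 [146 131  88  79  82 117 151 147 145] [75 82 89]
4 [144 126  83  77  74 118 153 150 145] [68 75 80]
6 [140 125  88  78  74  89 151 150 145] [69 75 77]
8 [138 122  93  69  75  88 125 151 145] [71 77 77]
10 [135 133 108  89  75  78 114 144 143] [71 76 77]
12 [128 130 124 108  84  68  84 136 135] [81 86 86]
14 [118 115 115 109  83  66  85 130 131] [76 81 92]
16 [ 77  80  78  80  74  88 130 169 154] [60 69 93]
18 [ 54  53  52  59  88 132 167 175 173] [ 60  84 120]
20 [ 54  51  51  79 134 166 173 172 172] [ 95 141 165]
22 [ 53  55  61 123 165 172 171 169 169] [120 178 196]
```

The neck matches the hole's 30 mm distance from the cheek. That puts the hole at about (0.5836, 0.0378, 0.125), with the pin axis 20.4° off −y and the hole leaning about 31° towards the robot. The grip is at (0.466, −0.201) with its x axis at 27.5°. I'll move above the grip now.

step_arm([
  {"dp":[0.147,0.174,0],"yaw":0.116,"grip":0.6},
  {"dp":[0.147,0.174,0],"yaw":0.116,"grip":0.6},
  {"dp":[0.147,0.174,0],"yaw":0.116,"grip":0.6},
  {"dp":[0.147,0.174,0],"yaw":0.116,"grip":0.6},
  {"dp":[0.147,0.174,0],"yaw":0.116,"grip":0.6},
])

```text
clock: 1.72
position: [0.321, -0.3732, 0.2565]
ee_rot: [0.0, 0.981, 0.195, 0.0]
contact_force: [0.6, -0.9, 0.2]
width: 0.051
gripper_force: 0.0
```

step_arm([
  {"dp":[0.147,0.174,0],"yaw":0.116,"grip":0.6},
  {"dp":[0.147,0.174,0],"yaw":0.116,"grip":0.6},
  {"dp":[0.147,0.174,0],"yaw":0.116,"grip":0.6},
  {"dp":[0.147,0.174,0],"yaw":0.116,"grip":0.6},
  {"dp":[0,0,0],"yaw":0,"grip":0.6},
])

```text
clock: 2.35
position: [0.4392, -0.2329, 0.2564]
ee_rot: [-0.0, 0.973, 0.231, 0.0]
contact_force: [-0.4, -0.6, 0.1]
width: 0.0513
gripper_force: 0.0
```

step_arm([
  {"dp":[0.134,0.16,0],"yaw":0.1,"grip":0.6},
  {"dp":[0,0,-0.12],"yaw":0,"grip":0.6},
  {"dp":[0,0,-0.12],"yaw":0,"grip":0.6},
  {"dp":[0,0,-0.12],"yaw":0,"grip":0.6},
  {"dp":[0,0,0],"yaw":0,"grip":0.6},
])

```text
clock: 2.98
position: [0.4629, -0.2033, 0.1828]
ee_rot: [-0.001, 0.972, 0.236, -0.002]
contact_force: [-0.1, -1.0, 0.2]
width: 0.0513
gripper_force: 0.0
```

Run:
```python
from h import *
t=cams.get_image('top');s=cams.get_image('side')
k=lambda i,u,v:cv2.resize(i[v:v+80,u:u+80],None,fx=5,fy=5,interpolation=cv2.INTER_CUBIC)
cv2.imwrite('pics/a1.png',np.hstack([k(t,375,245),k(s,230,270)]))
```

```text
(no output)
```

View pics/a1.png

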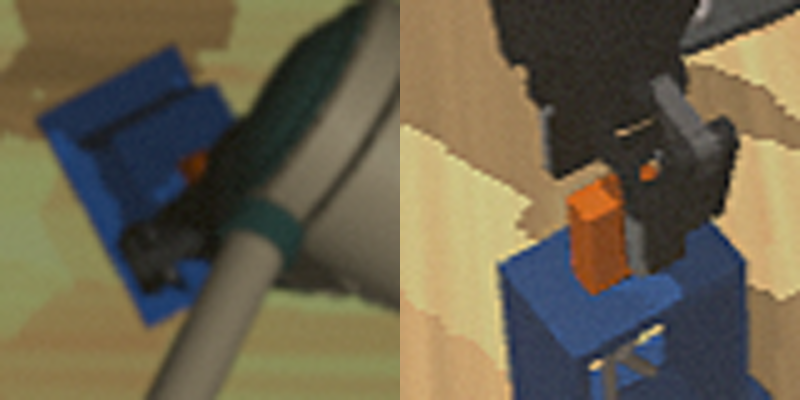

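The fingers straddle the orange grip (side crop, about (600,235)), with one finger on each side. I'll finish the descent and close.

step_arm([
  {"dp":[0.015,0.012,-0.065],"yaw":0,"grip":0.6},
  {"dp":[0,0,-0.065],"yaw":0,"grip":0.6},
  {"dp":[0,0,0],"yaw":0,"grip":0.6},
  {"dp":[0,0,0],"yaw":0,"grip":0.0},
  {"dp":[0,0,0],"yaw":0,"grip":0.0},
], squeeze=20)

```text
clock: 3.7
position: [0.4675, -0.2004, 0.1587]
ee_rot: [-0.0, 0.972, 0.236, 0.0]
contact_force: [-4.8, 10.2, 9.2]
width: 0.016
gripper_force: 21.0
```

step_arm([
  {"dp":[0,0,0],"yaw":0,"grip":0.0},
  {"dp":[0,0,0],"yaw":0,"grip":0.0},
])

```text
clock: 3.95
position: [0.4674, -0.2003, 0.1587]
ee_rot: [-0.0, 0.972, 0.236, 0.0]
contact_force: [-1.1, 3.1, 3.2]
width: 0.0159
gripper_force: 24.6
```

step_arm([
  {"dp":[0,0,0.1],"yaw":0,"grip":0.0},
  {"dp":[0,0,0.15],"yaw":0,"grip":0.0},
  {"dp":[0,0,0.15],"yaw":0,"grip":0.0},
  {"dp":[0,0,0.025],"yaw":0,"grip":0.0},
  {"dp":[0,0,0],"yaw":0,"grip":0.0},
])

```text
clock: 4.58
position: [0.4674, -0.2008, 0.2428]
ee_rot: [0.0, 0.972, 0.236, -0.0]
contact_force: [0.1, 0.6, -1.6]
width: 0.0157
gripper_force: 24.1
```

step_arm([
  {"dp":[0,0,0],"yaw":0,"grip":0.0},
])

```text
clock: 4.7
position: [0.4673, -0.2009, 0.2422]
ee_rot: [-0.0, 0.972, 0.236, -0.0]
contact_force: [-0.4, 0.2, -0.1]
width: 0.0159
gripper_force: 24.1
```

The clip is held at its 16 mm width and the straight leg is still about 20 mm in the slot. I'll tilt the clip in the light grip by moving along clip −x, so the leg levers on the slot edge.

step_arm([
  {"dp":[-0.029,-0.015,-0.002],"yaw":0,"grip":0.0},
  {"dp":[-0.029,-0.015,-0.002],"yaw":0,"grip":0.0},
  {"dp":[-0.029,-0.015,-0.002],"yaw":0,"grip":0.0},
  {"dp":[-0.029,-0.015,-0.002],"yaw":0,"grip":0.0},
  {"dp":[-0.029,-0.015,-0.002],"yaw":0,"grip":0.0},
], squeeze=20)

```text
clock: 5.32
position: [0.4379, -0.2159, 0.2411]
ee_rot: [-0.0, 0.972, 0.236, -0.0]
contact_force: [2.5, 3.2, -1.9]
width: 0.0156
gripper_force: 24.0
```

Run:
```python
from h import *
t=cams.get_image('top');s=cams.get_image('side')
k=lambda i,u,v:cv2.resize(i[v:v+100,u:u+100],None,fx=4,fy=4,interpolation=cv2.INTER_CUBIC)
cv2.imwrite('pics/a2.png',np.hstack([k(t,365,235),k(s,220,240)]));print(manip.get_state()['position'])
```

```text
[ 0.43738409 -0.21612598  0.24105689]
```

View pics/a2.png

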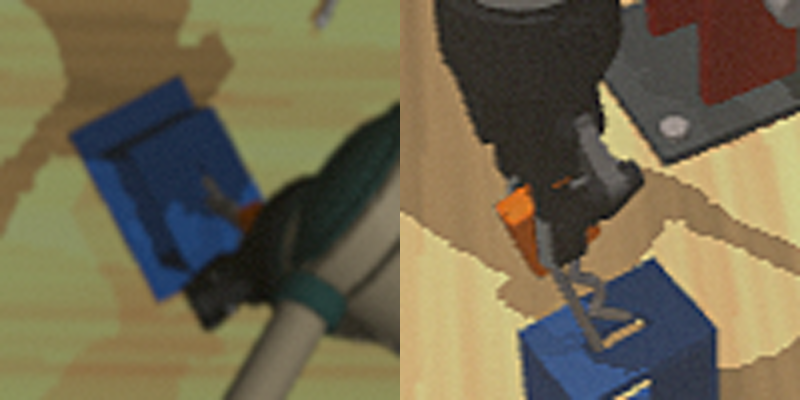

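It works: the side crop shows the grip tilted at (520,235) and the leg tip in the slot at (605,340). I'll continue.

step_arm([
  {"dp":[-0.028,-0.015,-0.003],"yaw":0,"grip":0.0},
  {"dp":[-0.028,-0.015,-0.003],"yaw":0,"grip":0.0},
  {"dp":[-0.028,-0.015,-0.003],"yaw":0,"grip":0.0},
  {"dp":[-0.028,-0.015,-0.003],"yaw":0,"grip":0.0},
  {"dp":[-0.025,-0.013,-0.001],"yaw":0,"grip":0.0},
])

```text
clock: 6.05
position: [0.4106, -0.2303, 0.2386]
ee_rot: [-0.0, 0.972, 0.236, -0.0]
contact_force: [3.7, 4.5, -2.0]
width: 0.0161
gripper_force: 23.7
```

step_arm([
  {"dp":[0,0,0],"yaw":0,"grip":0.0},
  {"dp":[0,0,0],"yaw":0,"grip":0.0},
], squeeze=60)

```text
clock: 6.3
position: [0.4106, -0.2304, 0.2391]
ee_rot: [0.0, 0.972, 0.236, -0.0]
contact_force: [-1.0, 2.9, 1.5]
width: 0.0152
gripper_force: 62.3
```

step_arm([
  {"dp":[-0.029,-0.015,0.054],"yaw":0,"grip":0.0},
  {"dp":[-0.029,-0.015,0.054],"yaw":0,"grip":0.0},
  {"dp":[0,0,0.15],"yaw":0,"grip":0.0},
  {"dp":[0,0,0.15],"yaw":0,"grip":0.0},
  {"dp":[0.1,0.2,0],"yaw":-0.16,"grip":0.0},
])

```text
clock: 6.92
position: [0.42, -0.2005, 0.324]
ee_rot: [0.005, 0.975, 0.222, 0.001]
contact_force: [1.0, 1.2, -1.2]
width: 0.0153
gripper_force: 62.1
```

step_arm([
  {"dp":[0.1,0.2,0],"yaw":-0.16,"grip":0.0},
  {"dp":[0.1,0.2,0],"yaw":-0.16,"grip":0.0},
  {"dp":[0.1,0.2,0],"yaw":-0.16,"grip":0.0},
  {"dp":[0.1,0.2,0],"yaw":-0.16,"grip":0.0},
  {"dp":[0,0.1,0],"yaw":0,"grip":0.0},
])

```text
clock: 7.55
position: [0.5008, -0.0161, 0.3212]
ee_rot: [0.002, 0.984, 0.178, 0.001]
contact_force: [-1.0, -1.2, -1.0]
width: 0.0154
gripper_force: 62.0
```

step_arm([
  {"dp":[0,0,0],"yaw":0,"grip":0.0},
  {"dp":[0,0,0],"yaw":0,"grip":0.0},
])

```text
clock: 7.8
position: [0.4995, -0.0179, 0.3209]
ee_rot: [0.001, 0.984, 0.177, 0.0]
contact_force: [-0.0, 0.4, -0.6]
width: 0.0151
gripper_force: 62.0
```

Run:
```python
from h import *
ct,cs=cams.get_calibration('top'),cams.get_calibration('side')
t=np.mean([cams.get_image('top').astype(float) for _ in range(4)],0);s=np.mean([cams.get_image('side').astype(float) for _ in range(4)],0)
np.savez('avg2.npz',t=t,s=s)
T=manip.get_state()['position'];print(T)
h=np.array([.937,.3486,0]);th=np.radians(31);z=np.array([0,0,1])
X=h*np.cos(th)+z*np.sin(th);Z=-h*np.sin(th)+z*np.cos(th);P=T-[0,0,.006]
tip=P-.0095*X-.1327*Z
pt,ps=proj(ct,tip)[0],proj(cs,tip)[0];print(pt,ps)
def k(i,p):
    u,v=int(p[0])-30,int(p[1])-45
    print(u,v); return cv2.resize(np.clip(255*(i[v:v+60,u:u+50]/230)**.7,0,255),None,fx=8,fy=8,interpolation=cv2.INTER_CUBIC)
cv2.imwrite('pics/a3.png',np.hstack([k(t,pt+[0,20]),k(s,ps)]))
```

```text
[ 0.4994552  -0.01681408  0.32033393]
[327.40307452 239.868735  ] [304.60808882 222.76118319]
297 214
274 177[ WARN:0@8.840] global loadsave.cpp:1063 imwrite_ Unsupported depth image for selected encoder is fallbacked to CV_8U.
```

View pics/a3.png

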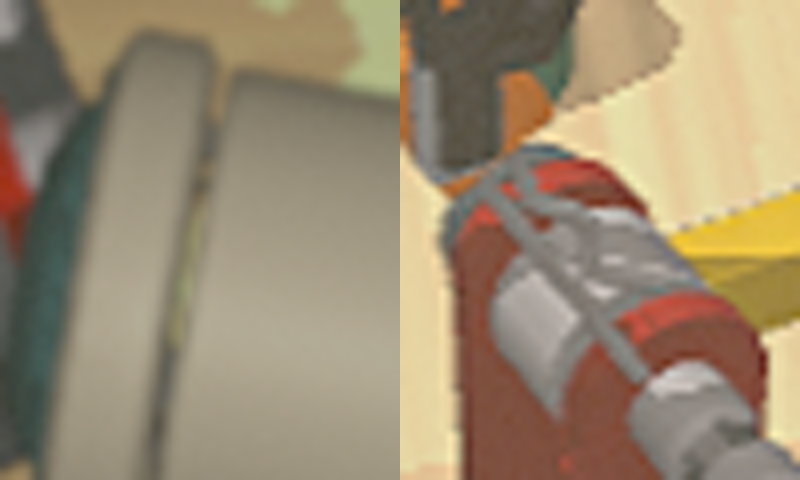

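The side crop shows the straight leg running from (495,190) to its tip at (645,378), which is px (304.6,223.8). That is within about 1 px of the prediction. I'll check the tilt from its slope.

Run:
```python
from h import *
cs=cams.get_calibration('side')
T=np.array([.4995,-.0170,.3205]);h=np.array([.937,.3486,0]);z=np.array([0,0,1])
for d in(25,28,31,34,37):
    th=np.radians(d);X=h*np.cos(th)+z*np.sin(th);Z=-h*np.sin(th)+z*np.cos(th);P=T-[0,0,.006]
    a=proj(cs,[P-.0095*X-.0377*Z,P-.0095*X-.1327*Z]); e=a[1]-a[0]; print(d,a.round(1).tolist(),np.degrees(np.arctan2(e[1],e[0])).round(1),np.linalg.norm(e).round(1))
# edge-free: leg centreline as dark-grey ridge: print gray rows on side avg
s=np.load('avg2.npz')['s']
for v in range(202,226,3): print(v,s[v,284:310].mean(1).astype(int), (s[v,284:310,2]-s[v,284:310,0]).astype(int))
```

```text
25 [[281.5, 201.0], [299.4, 226.6]] 55.0 31.2
28 [[282.4, 200.5], [302.1, 224.7]] 50.9 31.2
31 [[283.3, 200.0], [304.6, 222.8]] 46.7 31.2
34 [[284.1, 199.5], [307.1, 220.7]] 42.6 31.3
37 [[284.9, 198.9], [309.6, 218.6]] 38.5 31.5
202 [ 66  77  83  89  68  77  87  91  97 104 106 110  76  48  44  41  56  47
  39  33  85 159 172 166 161 158] [56 20  4  6  6  8  8  9  7  7  7  5 25 59 62 64 56 61 63 62 64 73 76 79
 83 84]
205 [ 51  55  48  72  83  90  76  52  62  96 105  85  74  76  83  91  90  88
  86 107 114 113 166 180 173 120] [60 62 58 13  8  9 25 56 51 19 12 12 12 12 11 13 12 12 12 11  8 16 69 76
 71 55]
208 [ 54  55  52  53  56  74  80  83  86  84  96 103  86  87  85  93  95  94
  97  94  93  90  85  78  90 125] [ 55  55  55  60  58  22  10  12  12  11  12  12  13  13  12  12  13  13
  13  14  12  12   9  -2  52 160]
211 [ 55  51  63  84  86  95 138 129  85  75  82 108  99  83  82  84  89  91
  95  96  96  95 102 111 109 113] [54 57 42 14  8 13 16 14 13 13 13 14 12 13 12 13 12 13 12 13 13 14 13 12
 11  9]
214 [ 50  66 111 126 123 121 125 129 137 144 117  82  78  80  89 113  90  78
  83  86  83  80  80  76  73  70] [ 58  28  11  12  15  15  14  15  15  14  13  13  13  14  13  14  10  10
   7   0  44  63 105 120 117 112]
217 [ 49  69  92 103 110 117 120 119 123 130 135 134  92  71  81  86  72  54
  54  73  76  66  76  71  59  53] [ 67  18   8  11  14  13  14  15  13  13  14  13  12  11  10  11  31  67
  82 107 118  87 106  96  67  51]
220 [ 52  50  71  83  89  98 106 112 124 119  91  84  90  74  56  61  77  89
  88  65  49  53  51  54  53  52] [56 65 19  7 10 13 11 15 14 14 11  9  7 39 70 48 14  6 13 37 57 52 56 55
 55 56]
223 [ 51  53  49  49  53  75  86  95 100  92  83  69  55  55  57  55  53  50
  72  86  92  59  56 140 156 147] [54 54 57 57 44 11 11 11 12 10  8 32 60 62 61 61 59 43 12  7  3 36 46 11
  9 10]
```

Run:
```python
from h import *
cs=cams.get_calibration('side')
T=np.array([.4995,-.0170,.3205]);h=np.array([.937,.3486,0]);o=np.array([.3486,-.937,0]);H=np.array([.5836,.0378,.125])
def pl(u,v):
    a,d=ray(cs,u,v); return a+d*((T-a)@o)/(d@o)
pts=np.array([pl(u,v) for u,v in[(288.2,205),(290.8,208),(293.2,211),(296.2,214),(298.2,217),(301.2,220),(303.1,223)]])
hz=np.c_[(pts-T)@h,pts[:,2]-T[2]];print(hz.round(4).tolist())
f=np.polyfit(hz[:,1],hz[:,0],1);th=-np.arctan(f[0]);print('theta',np.degrees(np.arctan(-f[0])))
tip=pl(304.4,223.9);t=np.array([(tip-T)@h,tip[2]-T[2]]);print('tip rel TCP (h,z)',t, 'dist', np.linalg.norm(t))
for th in(np.arctan(-f[0]),np.radians(30)):
    Z=np.array([-np.sin(th),np.cos(th)])
    seat=t+.063*Z
    tcp=np.array([0,.125])-seat; print(np.degrees(th),'seat rel TCP',seat,'home TCP',(H[:2]+h[:2]*tcp[0]).round(4),tcp[1].round(4))
    ap=tcp+.093*Z; print(' approach', (H[:2]+h[:2]*ap[0]).round(4),ap[1].round(4))
```

```text
[[0.022, -0.0603], [0.0278, -0.0706], [0.0332, -0.0808], [0.0401, -0.0918], [0.0447, -0.102], [0.0518, -0.1133], [0.0564, -0.1238]]
theta 28.740353619515414
tip rel TCP (h,z) [ 0.05958316 -0.12767001] dist 0.14088926217832776
28.740353619515414 seat rel TCP [ 0.02929016 -0.07243112] home TCP [0.5562 0.0276] 0.1974
 approach [0.5143 0.012 ] 0.279
29.999999999999996 seat rel TCP [ 0.02808316 -0.07311041] home TCP [0.5573 0.028 ] 0.1981
 approach [0.5137 0.0118] 0.2787
```

step_arm([
  {"dp":[0.069,0.144,0],"yaw":0,"grip":0.0},
  {"dp":[0,0,-0.1],"yaw":0,"grip":0.0},
  {"dp":[0,0,-0.11],"yaw":0,"grip":0.0},
  {"dp":[0,0,0],"yaw":0,"grip":0.0},
  {"dp":[0,0,0],"yaw":0,"grip":0.0},
], squeeze=60)

```text
clock: 8.82
position: [0.5138, 0.0123, 0.2791]
ee_rot: [0.0, 0.984, 0.178, 0.001]
contact_force: [0.2, -0.1, -0.0]
width: 0.0154
gripper_force: 62.0
```

Run:
```python
from h import *
cs=cams.get_calibration('side')
s=np.mean([cams.get_image('side').astype(float) for _ in range(4)],0); np.save('avg3.npy',s)
st=manip.get_state();T=st['position'];print(T,st['ee_rot'],st['contact_force'])
H=np.array([.5836,.0378,.125]);h=np.array([.937,.3486,0])
print('hole',proj(cs,H),'pred tip',proj(cs,T+h*.0596-[0,0,.1277]),'mouth',[proj(cs,H+k*(-h*.515+np.array([0,0,.857]))).round(1) for k in(.016,.03)])
u,v=288,197
cv2.imwrite('pics/a4.png',cv2.resize(np.clip(255*(s[v:v+50,u:u+50]/230)**.6,0,255).astype(np.uint8),None,fx=12,fy=12,interpolation=cv2.INTER_LANCZOS4))
```

```text
[0.51377235 0.01229619 0.27923737] [3.10104374e-04 9.84091632e-01 1.77659304e-01 8.56981633e-04] [-0.61012835 -0.05886793 -0.45929802]
hole [[314.54832807 235.16936869]] pred tip [[308.87518318 228.50299839]] mouth [array([[311.5, 231.9]]), array([[308.7, 229. ]])]
```

View pics/a4.png

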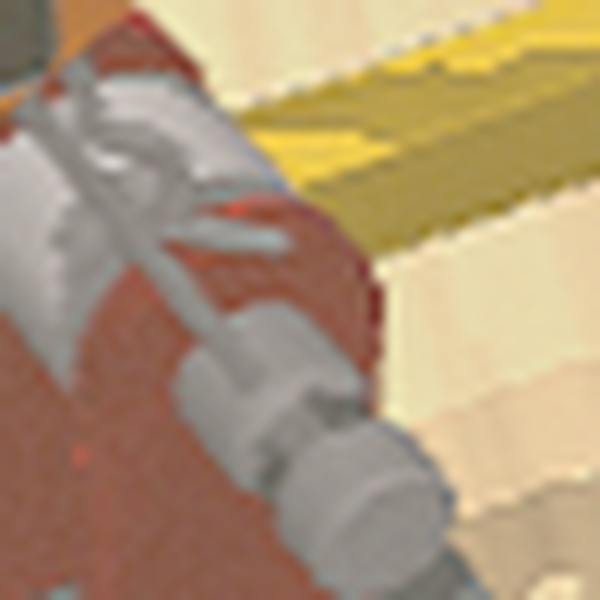

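The tip (crop (245,380), px (308.0,228.2)) is lined up with the pin's groove at about (312,232.5) and lies along the approach line. I'll insert slowly and watch the force.

step_arm([
  {"dp":[0.014,0.005,-0.026],"yaw":0,"grip":0.0},
  {"dp":[0.014,0.005,-0.026],"yaw":0,"grip":0.0},
  {"dp":[0.014,0.005,-0.026],"yaw":0,"grip":0.0},
  {"dp":[0,0,0],"yaw":0,"grip":0.0},
])

```text
clock: 9.52
position: [0.5216, 0.0156, 0.2619]
ee_rot: [-0.0, 0.984, 0.178, -0.001]
contact_force: [0.3, -0.8, -1.4]
width: 0.0153
gripper_force: 62.0
```

step_arm([
  {"dp":[0.014,0.005,-0.026],"yaw":0,"grip":0.0},
  {"dp":[0.014,0.005,-0.026],"yaw":0,"grip":0.0},
  {"dp":[0,0,0],"yaw":0,"grip":0.0},
])

```text
clock: 9.9
position: [0.5272, 0.0175, 0.2517]
ee_rot: [-0.0, 0.984, 0.178, -0.001]
contact_force: [-0.0, -0.1, -1.8]
width: 0.0153
gripper_force: 62.0
```

The tip is at the pin's centre with no force, so it's in the hole. I'll continue.

step_arm([
  {"dp":[0.014,0.005,-0.026],"yaw":0,"grip":0.0},
  {"dp":[0.014,0.005,-0.026],"yaw":0,"grip":0.0},
  {"dp":[0.014,0.005,-0.026],"yaw":0,"grip":0.0},
  {"dp":[0,0,0],"yaw":0,"grip":0.0},
])

```text
clock: 10.4
position: [0.5356, 0.0205, 0.236]
ee_rot: [-0.0, 0.984, 0.178, -0.001]
contact_force: [-0.5, -0.2, -0.9]
width: 0.0156
gripper_force: 62.0
```

step_arm([
  {"dp":[0.014,0.005,-0.026],"yaw":0,"grip":0.0},
  {"dp":[0,0,0],"yaw":0,"grip":0.0},
])

```text
clock: 10.65
position: [0.5385, 0.0215, 0.2311]
ee_rot: [-0.0, 0.984, 0.178, -0.0]
contact_force: [-0.6, -0.0, -1.8]
width: 0.0149
gripper_force: 62.0
```

step_arm([
  {"dp":[0.014,0.005,-0.026],"yaw":0,"grip":0.0},
  {"dp":[0.014,0.005,-0.026],"yaw":0,"grip":0.0},
  {"dp":[0,0,0],"yaw":0,"grip":0.0},
], squeeze=110)

```text
clock: 11.02
position: [0.5456, 0.0237, 0.2215]
ee_rot: [0.0, 0.984, 0.178, 0.002]
contact_force: [2.4, 1.0, 0.0]
width: 0.0147
gripper_force: 107.7
```

step_arm([
  {"dp":[0.014,0.005,-0.026],"yaw":0,"grip":0.0},
  {"dp":[0.014,0.005,-0.026],"yaw":0,"grip":0.0},
  {"dp":[0,0,0],"yaw":0,"grip":0.0},
])

```text
clock: 11.4
position: [0.5511, 0.0257, 0.2107]
ee_rot: [0.0, 0.984, 0.178, 0.002]
contact_force: [3.5, 2.3, -2.2]
width: 0.0146
gripper_force: 107.5
```

step_arm([
  {"dp":[0.013,0.005,-0.027],"yaw":0,"grip":0.0},
  {"dp":[0,0,0],"yaw":0,"grip":0.0},
])

```text
clock: 11.65
position: [0.5541, 0.027, 0.2042]
ee_rot: [-0.0, 0.984, 0.178, 0.002]
contact_force: [6.8, 2.0, -6.1]
width: 0.0149
gripper_force: 107.1
```

step_arm([
  {"dp":[0.013,0.005,-0.027],"yaw":0,"grip":0.0},
  {"dp":[0,0,0],"yaw":0,"grip":0.0},
])

```text
clock: 11.9
position: [0.5556, 0.0278, 0.1988]
ee_rot: [-0.0, 0.984, 0.178, 0.0]
contact_force: [5.8, 2.0, -4.5]
width: 0.0149
gripper_force: 107.4
```

step_arm([
  {"dp":[0.009,0.003,-0.013],"yaw":0,"grip":0.0},
  {"dp":[0,0,0],"yaw":0,"grip":0.0},
])

```text
clock: 12.15
position: [0.557, 0.0282, 0.197]
ee_rot: [-0.0, 0.984, 0.178, 0.0]
contact_force: [3.9, 1.7, -0.4]
width: 0.0147
gripper_force: 107.7
```

step_arm([
  {"dp":[0.008,0.003,-0.013],"yaw":0,"grip":0.0},
  {"dp":[0,0,0],"yaw":0,"grip":0.0},
])

```text
clock: 12.4
position: [0.5587, 0.0287, 0.1949]
ee_rot: [0.0, 0.984, 0.178, 0.001]
contact_force: [3.3, 1.2, 1.6]
width: 0.0144
gripper_force: 108.1
```

step_arm([
  {"dp":[0.007,0.003,-0.013],"yaw":0,"grip":0.0},
  {"dp":[0,0,0],"yaw":0,"grip":0.0},
])

```text
clock: 12.65
position: [0.5601, 0.0291, 0.1932]
ee_rot: [0.0, 0.984, 0.178, 0.001]
contact_force: [2.2, 1.0, 6.5]
width: 0.015
gripper_force: 108.9
```

Run:
```python
from h import *
st=manip.get_state();f=st['contact_force'];print(st['position'],f, 'axial out',f@np.array([-.515*.937,-.515*.3486,.857]))
s=np.mean([cams.get_image('side').astype(float) for _ in range(4)],0); np.save('avg4.npy',s)
u,v=270,190
cv2.imwrite('pics/a5.png',cv2.resize(np.clip(255*(s[v:v+70,u:u+80]/230)**.6,0,255).astype(np.uint8),None,fx=8,fy=8,interpolation=cv2.INTER_LANCZOS4))
```

```text
[0.56006777 0.02911662 0.19320716] [2.2276528  1.0367233  6.48613937] axial out 4.29753453887227
```

The clip pulled itself in by about 7 N after the crest. It passed zero force at the predicted home pose and now meets about 4 N of stop, so it's seated. I'll release and retreat upwards.

step_arm([
  {"dp":[0,0,0],"yaw":0,"grip":0.0},
  {"dp":[0,0,0],"yaw":0,"grip":0.3},
  {"dp":[0,0,0],"yaw":0,"grip":0.4},
  {"dp":[0,0,0],"yaw":0,"grip":0.4},
], squeeze=20)

```text
clock: 13.35
position: [0.5587, 0.0291, 0.1914]
ee_rot: [-0.0, 0.984, 0.178, -0.001]
contact_force: [0.1, 0.2, 0.5]
width: 0.0339
gripper_force: 0.0
```

step_arm([
  {"dp":[0,0,0.1],"yaw":0,"grip":0.4},
  {"dp":[0,0,0.2],"yaw":0,"grip":0.4},
  {"dp":[0,0,0.2],"yaw":0,"grip":0.4},
  {"dp":[-0.2,-0.2,0.1],"yaw":0,"grip":0.4},
  {"dp":[-0.25,-0.2,0],"yaw":0,"grip":0.4},
])

```text
clock: 13.98
position: [0.4711, -0.0509, 0.3135]
ee_rot: [0.001, 0.984, 0.179, 0.001]
contact_force: [-0.3, -1.6, 0.1]
width: 0.0342
gripper_force: 0.0
```

step_arm([
  {"dp":[-0.2,-0.2,0],"yaw":0,"grip":0.4},
  {"dp":[-0.2,-0.2,0],"yaw":0,"grip":0.4},
  {"dp":[-0.1,-0.2,0],"yaw":0,"grip":0.4},
  {"dp":[0,-0.2,0],"yaw":0,"grip":0.4},
  {"dp":[0,0,0],"yaw":0,"grip":0.4},
])

```text
clock: 14.6
position: [0.3703, -0.212, 0.3118]
ee_rot: [0.0, 0.984, 0.176, -0.0]
contact_force: [-1.3, 0.1, -0.0]
width: 0.0343
gripper_force: 0.0
```

I'll check the released clip numerically by fitting the orange grip's silhouette in both views.

```bash
cat > fit.py <<'E'
from h import *
from scipy.optimize import minimize
H=np.array([.5836,.0378,.125]);h=np.array([.937,.3486,0]);o=np.array([.3486,-.937,0]);z=np.array([0,0,1])
M={}
for n in('top','side'):
    i=np.mean([cams.get_image(n).astype(float) for _ in range(6)],0);b,g,r=i[...,0],i[...,1],i[...,2]
    np.save('fin_'+n,i)
    m=((r>1.6*g)&(g>1.35*b)&(r>70)).astype(np.uint8); k,l,s,c=cv2.connectedComponentsWithStats(m)
    p=proj(cams.get_calibration(n),H+.05*z-.03*h)[0]
    j=min((q for q in range(1,k) if s[q,4]>25),key=lambda q:np.linalg.norm(c[q]-p)); M[n]=(l==j); print(n,s[j],c[j].round(1),p.round(1))
C=np.array([[a,b,c] for a in(-18,18) for b in(-8,8) for c in(-24,24)])/1000
def cost(x):
    th=np.radians(x[2]);X=h*np.cos(th)+z*np.sin(th);Z=-h*np.sin(th)+z*np.cos(th)
    G=H+(x[0]*Z+x[1]*X+x[3]*o)/1000; e=0
    for n in M:
        P=proj(cams.get_calibration(n),G+C@np.array([X,-o,Z]))
        hull=cv2.convexHull(((P+.5)*16).astype(np.float32)).astype(np.int32)
        a=np.zeros((480*16,640*16),np.uint8) if 0 else None
        u0,v0=np.floor(P.min(0)).astype(int)-15; im=np.zeros((80*16,80*16),np.uint8)
        cv2.fillConvexPoly(im,hull-np.array([u0,v0])*16,1); a=cv2.resize(im.astype(np.float32),(80,80),interpolation=cv2.INTER_AREA)
        mm=M[n][v0:v0+80,u0:u0+80]; e+=np.abs(a-mm).sum()+ (M[n].sum()-mm.sum())
    return e
best=min((minimize(cost,[d,8,t,0],method='Nelder-Mead',options=dict(initial_simplex=np.array([d,8,t,0])+np.vstack([np.zeros(4),np.diag([6,4,6,3])]))) for d in(66,76) for t in(26,34)),key=lambda r:r.fun)
print('grip rel hole: along Z, X (mm), theta, along o:',best.x.round(1),best.fun, {n:int(M[n].sum()) for n in M},'nominal 66, ~6..8: cost',cost([66,8,31,0]))
E
python3 fit.py; python3 -c "
from h import *
print(manip.get_state()['clock'])"
```

```text
top [310 226  12  23 145] [315.4 237.2] [316.7 240.7]
side [ 281  197   39   69 1211] [299.5 231.9] [303.  222.9]
grip rel hole: along Z, X (mm), theta, along o: [59.3 10.  29.4 -0.5] 980.62890625 {'top': 145, 'side': 1211} nominal 66, ~6..8: cost 1067.640625
15.2
```

```bash
sed -i 's/(g>1.35\*b)/(g>1.75*b)/' fit.py; python3 fit.py
python3 - <<'E'
import numpy as np
s=np.load('fin_side.npy')
for v in(203,210,216): print(v,[tuple(x) for x in s[v,282:304:3].astype(int).tolist()])
E
```

```text
top [310 227  12  22 140] [315.5 237.6] [316.7 240.7]
side [295 208  24  23 296] [306.5 218.8] [303.  222.9]
grip rel hole: along Z, X (mm), theta, along o: [59.3 10.2 29.5 -0.9] 86.72265625 {'top': 140, 'side': 296} nominal 66, ~6..8: cost 173.3359375
203 [(64, 70, 60), (36, 51, 150), (36, 50, 132), (31, 46, 89), (21, 35, 82), (140, 146, 155), (144, 150, 152), (56, 60, 96)]
210 [(36, 49, 112), (30, 45, 87), (131, 134, 144), (135, 142, 152), (142, 148, 158), (144, 150, 161), (149, 153, 158), (49, 117, 200)]
216 [(32, 45, 91), (85, 90, 101), (115, 121, 129), (120, 128, 135), (141, 144, 147), (29, 119, 213), (38, 121, 207), (39, 113, 213)]
```

```bash
cat > cal.py <<'E'
from h import *
from scipy.optimize import minimize
C=np.array([[a,b,c] for a in(-18,18) for b in(-8,8) for c in(-24,24)])/1000
cal={n:cams.get_calibration(n) for n in('top','side')}
def mask(i,p):
    b,g,r=i[...,0],i[...,1],i[...,2]
    # soft orange coverage, rated against the blob's own peak
    sc=np.clip((r-b)/np.maximum(r,40)*1.0,0,1)*(g>1.45*b)*(g>.47*r)
    m=(sc>.5).astype(np.uint8);k,l,s,c=cv2.connectedComponentsWithStats(m)
    j=min((q for q in range(1,k) if s[q,4]>25),key=lambda q:np.linalg.norm(c[q]-p)); return l==j
def fit(M,G0,R,free,label):
    # x: world offset in frame R (mm), tilt about y (deg), yaw (deg)
    def cost(x,views):
        f=np.zeros(5);f[free]=x
        t,y=np.radians(f[3:]);Ry=np.array([[np.cos(t),0,-np.sin(t)],[0,1,0],[np.sin(t),0,np.cos(t)]]);Rz=np.array([[np.cos(y),-np.sin(y),0],[np.sin(y),np.cos(y),0],[0,0,1]])
        A=R@Rz@Ry; e=0
        for n in views:
            P=proj(cal[n],G0+R@f[:3]/1000+C@A.T);u0,v0=np.floor(P.mean(0)).astype(int)-40
            im=np.zeros((1280,1280),np.uint8);cv2.fillConvexPoly(im,cv2.convexHull(((P-[u0,v0]+.5)*16).astype(np.int32)),1)
            a=cv2.resize(im.astype(np.float32),(80,80),interpolation=cv2.INTER_AREA);e+=np.abs(a-M[n][v0:v0+80,u0:u0+80]).sum()
        return e
    for views in(('top','side'),('side',)):
        rs=[minimize(cost,s,(views,),method='Nelder-Mead',options=dict(initial_simplex=np.array(s)+np.vstack([np.zeros(len(free)),np.diag([5]*len(free))]))) for s in (np.zeros(len(free)),-3*np.ones(len(free)),2*np.ones(len(free)))]
        b=min(rs,key=lambda r:r.fun);print(label,views,b.x.round(1),round(b.fun,1))
fr=lambda a:np.array([[np.cos(a),-np.sin(a),0],[np.sin(a),np.cos(a),0],[0,0,1]])
d=np.load('avg.npz');G=np.array([.466,-.2008,.149])
M={n:mask(d[n[0]],proj(cal[n],G)[0]) for n in cal};print({n:int(M[n].sum()) for n in M})
fit(M,G,fr(np.radians(27.5)),[0,1,2,4],'hanging x,y,z,yaw')
th=np.radians(30);H=np.array([.5836,.0378,.125]);R=fr(np.radians(20.4));X=R@[np.cos(th),0,np.sin(th)];Z=R@[-np.sin(th),0,np.cos(th)]
G=H+.066*Z+.010*X
M={n:mask(np.load(f'fin_{n}.npy'),proj(cal[n],G)[0]) for n in cal};print({n:int(M[n].sum()) for n in M})
Ry=np.array([X,R[:,1],Z]).T
fit(M,G,Ry,[0,1,2,3],'home dX,dy,dZ,tilt')
E
python3 cal.py
```

```text
{'top': 132, 'side': 393}
hanging x,y,z,yaw ('top', 'side') [ 0.6  2.  -0.2  8.2] 107.5
hanging x,y,z,yaw ('side',) [ 20.7  36.2 -48.8   1.4] 29.1
{'top': 173, 'side': 1170}
home dX,dy,dZ,tilt ('top', 'side') [ 0.4  0.4 -3.8 -1.9] 592.2
home dX,dy,dZ,tilt ('side',) [ 0.6 -5.8  3.2 -6.2] 568.1
```

```bash
sed -i 's/^    sc=.*/    sc=((g>1.75*b)\&(r>1.45*g)\&(r>60)).astype(float)/' cal.py; python3 cal.py
```

```text
{'top': 105, 'side': 372}
hanging x,y,z,yaw ('top', 'side') [ 1.2  2.2 -0.9 11.2] 148.9
hanging x,y,z,yaw ('side',) [ 34.   58.  -80.6   1.3] 25.8
{'top': 150, 'side': 298}
home dX,dy,dZ,tilt ('top', 'side') [ 0.5  0.3 -5.8 -1.8] 78.0
home dX,dy,dZ,tilt ('side',) [  0.4  20.8 -28.2  -1.3] 32.8
```

```bash
cat >> cal.py <<'E'
print('--- profile over dZ')
def sil(n,f):
    t=np.radians(f[3]);Q=np.array([[np.cos(t),0,-np.sin(t)],[0,1,0],[np.sin(t),0,np.cos(t)]])
    P=proj(cal[n],G+Ry@f[:3]/1000+C@(Ry@Q).T);u0,v0=np.floor(proj(cal[n],G)[0]).astype(int)-40
    im=np.zeros((1280,1280),np.uint8);cv2.fillConvexPoly(im,cv2.convexHull(((P-[u0,v0]+.5)*16).astype(np.int32)),1)
    return np.abs(cv2.resize(im.astype(np.float32),(80,80),interpolation=cv2.INTER_AREA)-M[n][v0:v0+80,u0:u0+80]).sum()
for n in('top','side'):
    for dz in(-9,-6,-3,0,3):
        r=min(((sil(n,np.array([x,y,dz,-1.5])),x,y) for x in np.arange(-2,3.1,.5) for y in np.arange(-4,4.1,.5)))
        r2=min(((sil(n,np.array([.5,y,dz,-1.5])),y) for y in np.arange(-6,6.1,.5)))
        print(n,dz,'best(x,y)',np.round(r,1),'x=.5:',np.round(r2,1))
E
python3 cal.py | sed -n '/profile/,$p'; python3 -c "
import numpy as np
t=np.load('fin_top.npy')
for v in range(222,254,2): print(v,[tuple(x) for x in t[v,306:326:2].astype(int).tolist()])"
```

```text
--- profile over dZ
top -9 best(x,y) [36.1 -2.   0.5] x=.5: [41.   0.5]
top -6 best(x,y) [36.6  0.   0.5] x=.5: [36.9  0.5]
top -3 best(x,y) [37.  -1.   0.5] x=.5: [38.2  0.5]
top 0 best(x,y) [37.9  0.5  0.5] x=.5: [37.9  0.5]
top 3 best(x,y) [39.1  2.   0.5] x=.5: [40.5  0.5]
side -9 best(x,y) [40.1  0.5  4. ] x=.5: [40.1  4. ]
side -6 best(x,y) [41.8  0.5  0.5] x=.5: [41.8  0.5]
side -3 best(x,y) [43.1  0.5 -2.5] x=.5: [43.1 -2.5]
side 0 best(x,y) [45.2  1.  -4. ] x=.5: [45.2 -4.5]
side 3 best(x,y) [53.9  1.  -4. ] x=.5: [47.1 -6. ]
222 [(60, 96, 117), (53, 69, 78), (65, 80, 89), (61, 100, 121), (57, 84, 100), (58, 72, 79), (67, 75, 78), (75, 94, 94), (91, 142, 138), (92, 144, 139)]
224 [(46, 72, 87), (54, 84, 101), (62, 68, 71), (55, 76, 86), (68, 73, 77), (84, 88, 91), (88, 93, 97), (88, 92, 96), (86, 128, 126), (90, 143, 139)]
226 [(53, 60, 66), (47, 67, 78), (52, 58, 64), (51, 63, 86), (42, 61, 95), (96, 101, 107), (104, 109, 112), (104, 107, 113), (92, 112, 112), (91, 145, 138)]
228 [(79, 84, 87), (58, 65, 73), (15, 47, 92), (8, 50, 103), (5, 48, 102), (79, 88, 108), (120, 123
[... 1191 characters left out ...]
3), (32, 60, 97), (1, 77, 141), (0, 79, 142), (0, 78, 142), (55, 103, 137), (86, 135, 139)]
246 [(51, 57, 53), (52, 56, 55), (52, 56, 54), (53, 57, 53), (49, 66, 79), (14, 75, 139), (0, 79, 142), (0, 76, 142), (39, 91, 135), (83, 131, 137)]
248 [(50, 54, 52), (50, 56, 53), (51, 56, 54), (52, 57, 55), (51, 61, 63), (42, 85, 126), (34, 89, 140), (55, 103, 133), (79, 129, 136), (88, 138, 139)]
250 [(47, 52, 54), (52, 56, 54), (51, 55, 53), (51, 56, 53), (51, 55, 52), (63, 97, 106), (91, 145, 141), (91, 144, 138), (91, 145, 139), (90, 143, 137)]
252 [(50, 53, 52), (52, 56, 54), (52, 57, 54), (53, 57, 55), (55, 59, 56), (59, 79, 84), (85, 136, 139), (86, 137, 139), (86, 137, 139), (85, 136, 138)]
```

The clip sits in the pin at about the nominal lateral position. By silhouette and arm pose it may be a few mm too deep. I'll regrasp lightly and centre it by the detent force.

step_arm([
  {"dp":[0.157,0.2,0],"yaw":0,"grip":0.4},
  {"dp":[0.157,0.2,0],"yaw":0,"grip":0.4},
  {"dp":[0.157,0.2,0],"yaw":0,"grip":0.4},
  {"dp":[0.157,0.2,0],"yaw":0,"grip":0.4},
  {"dp":[0.157,0.2,0],"yaw":0,"grip":0.4},
])

```text
clock: 16.42
position: [0.5289, -0.0084, 0.3122]
ee_rot: [0.0, 0.984, 0.178, 0.0]
contact_force: [1.5, 0.0, -0.2]
width: 0.0341
gripper_force: 0.0
```

step_arm([
  {"dp":[0.157,0.2,0],"yaw":0,"grip":0.4},
  {"dp":[0,0,0],"yaw":0,"grip":0.4},
  {"dp":[0,0,0],"yaw":0,"grip":0.4},
])

```text
clock: 16.8
position: [0.559, 0.03, 0.3118]
ee_rot: [0.0, 0.984, 0.178, -0.001]
contact_force: [0.0, 0.3, -0.4]
width: 0.0342
gripper_force: 0.0
```

step_arm([
  {"dp":[0,-0.004,-0.15],"yaw":0,"grip":0.4},
  {"dp":[0,0,-0.15],"yaw":0,"grip":0.4},
  {"dp":[0,0,-0.15],"yaw":0,"grip":0.4},
  {"dp":[0,0,-0.14],"yaw":0,"grip":0.4},
  {"dp":[0,0,0],"yaw":0,"grip":0.4},
])

```text
clock: 17.42
position: [0.557, 0.0282, 0.1925]
ee_rot: [-0.0, 0.984, 0.177, -0.003]
contact_force: [0.7, 1.0, 0.1]
width: 0.0342
gripper_force: 0.0
```

step_arm([
  {"dp":[0,0,0],"yaw":0,"grip":0.4},
  {"dp":[0,0,0],"yaw":0,"grip":0.0},
  {"dp":[0,0,0],"yaw":0,"grip":0.0},
  {"dp":[0,0,0],"yaw":0,"grip":0.0},
], squeeze=50)

```text
clock: 17.92
position: [0.5601, 0.0291, 0.1957]
ee_rot: [0.001, 0.984, 0.178, 0.001]
contact_force: [-1.2, -1.0, 6.4]
width: 0.015
gripper_force: 51.0
```

step_arm([
  {"dp":[-0.0035,-0.0013,0.0065],"yaw":0,"grip":0.0},
  {"dp":[0,0,0],"yaw":0,"grip":0.0},
  {"dp":[0,0,0],"yaw":0,"grip":0.0},
])

```text
clock: 18.3
position: [0.5597, 0.0291, 0.1959]
ee_rot: [0.0, 0.984, 0.178, 0.001]
contact_force: [3.2, 0.1, 2.1]
width: 0.0154
gripper_force: 50.6
```

step_arm([
  {"dp":[-0.0035,-0.0013,0.0065],"yaw":0,"grip":0.0},
  {"dp":[0,0,0],"yaw":0,"grip":0.0},
  {"dp":[0,0,0],"yaw":0,"grip":0.0},
])

```text
clock: 18.68
position: [0.5583, 0.0291, 0.197]
ee_rot: [-0.0, 0.984, 0.178, 0.001]
contact_force: [3.9, 0.8, 2.2]
width: 0.0153
gripper_force: 50.5
```

step_arm([
  {"dp":[-0.0035,-0.0013,0.0065],"yaw":0,"grip":0.0},
  {"dp":[0,0,0],"yaw":0,"grip":0.0},
  {"dp":[0,0,0],"yaw":0,"grip":0.0},
])

```text
clock: 19.05
position: [0.557, 0.0287, 0.1981]
ee_rot: [-0.0, 0.984, 0.178, -0.0]
contact_force: [3.9, 1.5, 2.7]
width: 0.0153
gripper_force: 50.6
```

step_arm([
  {"dp":[-0.0035,-0.0013,0.0065],"yaw":0,"grip":0.0},
  {"dp":[0,0,0],"yaw":0,"grip":0.0},
  {"dp":[0,0,0],"yaw":0,"grip":0.0},
])

```text
clock: 19.42
position: [0.5563, 0.0284, 0.1992]
ee_rot: [-0.0, 0.984, 0.178, -0.0]
contact_force: [3.1, 1.5, 0.6]
width: 0.0153
gripper_force: 50.3
```

step_arm([
  {"dp":[-0.0035,-0.0013,0.0065],"yaw":0,"grip":0.0},
  {"dp":[0,0,0],"yaw":0,"grip":0.0},
  {"dp":[0,0,0],"yaw":0,"grip":0.0},
])

```text
clock: 19.8
position: [0.5557, 0.0281, 0.2005]
ee_rot: [-0.0, 0.984, 0.178, -0.0]
contact_force: [4.2, 1.9, -2.0]
width: 0.0154
gripper_force: 50.1
```

The detent's zero-force band centres on TCP z ≈ 0.1975. I'll move back there and release.

step_arm([
  {"dp":[0.008,0.003,-0.015],"yaw":0,"grip":0.0},
  {"dp":[0,0,0],"yaw":0,"grip":0.0},
  {"dp":[0,0,0],"yaw":0,"grip":0.0},
], squeeze=20)

```text
clock: 20.18
position: [0.5577, 0.0287, 0.1978]
ee_rot: [0.0, 0.984, 0.178, 0.0]
contact_force: [3.4, 1.4, 1.9]
width: 0.0155
gripper_force: 50.7
```

step_arm([
  {"dp":[0,0,0],"yaw":0,"grip":0.4},
  {"dp":[0,0,0],"yaw":0,"grip":0.4},
  {"dp":[0,0,0],"yaw":0,"grip":0.4},
])

```text
clock: 20.55
position: [0.5565, 0.0286, 0.1971]
ee_rot: [-0.0, 0.984, 0.178, -0.001]
contact_force: [1.2, 0.7, -0.5]
width: 0.034
gripper_force: 0.0
```

step_arm([
  {"dp":[0,0,0.1],"yaw":0,"grip":0.4},
  {"dp":[0,0,0.2],"yaw":0,"grip":0.4},
  {"dp":[0,0,0.2],"yaw":0,"grip":0.4},
  {"dp":[-0.2,-0.2,0.1],"yaw":0,"grip":0.4},
  {"dp":[-0.25,-0.2,0],"yaw":0,"grip":0.4},
])

```text
clock: 21.18
position: [0.4688, -0.0515, 0.3191]
ee_rot: [0.001, 0.984, 0.179, 0.001]
contact_force: [0.3, -1.3, -0.3]
width: 0.0337
gripper_force: 0.0
```

step_arm([
  {"dp":[-0.2,-0.2,0],"yaw":0,"grip":0.4},
  {"dp":[-0.2,-0.2,0],"yaw":0,"grip":0.4},
  {"dp":[-0.1,-0.2,0],"yaw":0,"grip":0.4},
  {"dp":[0,-0.2,0],"yaw":0,"grip":0.4},
  {"dp":[0,0,0],"yaw":0,"grip":0.4},
])

```text
clock: 21.8
position: [0.368, -0.2125, 0.3174]
ee_rot: [0.0, 0.984, 0.176, -0.0]
contact_force: [-0.1, 0.3, 0.1]
width: 0.0338
gripper_force: 0.0
```

```bash
python3 fit.py >/dev/null; python3 cal.py | grep home; python3 -c "
from h import *
print(manip.get_state()['clock'])"
```

```text
home dX,dy,dZ,tilt ('top', 'side') [-1.   0.6 -2.3 -1.7] 82.8
home dX,dy,dZ,tilt ('side',) [ -2.   60.3 -69.6   2.2] 23.2
22.4
```

```bash
python3 -c "
from h import *
print(ticket.sign_off())"
```

```text
the job is handed in; nothing more can be done
None
```

I pushed the clip through the hitch pin, felt it pull itself in past the crest, centred it where the push-pull force was about zero, released it, and handed the job in at about 22 s. My camera fit put it about 2 mm deeper than nominal, within measuring error; I had no picture views left to look at the snapped-over leg, and the verdict was not shown.

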